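# Clamp the red-levered filter holder shut

## Task

Clamp shut the filter holder that has the red lever: flip its wire loop over so that the loop hooks onto the steel keeper on the sliding block, then push the red lever over and down until it snaps past its dead point and lies flat. Leave the holder with the yellow lever as it is.

Things in the scene. Friction and masses are not known exactly. Their poses are not given: they have to be found in the camera images.
- red_holder: Filter holder with the red lever: white board 185 x 80 mm fixed to the worktop, grey fixed block, aluminium sliding block (tops z 30), draw latch on top. Origin on the worktop below the lever's pivot; x points from pivot to keeper (away from the robot, give or take 23 deg), y along the pivot pin, z up. All coordinates given are mm in this frame. Board x -80 to 105, pivot pin at x 0, z 52.
- red_lever (a joint): Red lever angle, rad: 0 = closed, flat, pointing to -x, top face z 56, on its stop; 1.57 = upright; larger leans to +x (stop 1.9). Starts 1.42 to 1.75, friction holds it where left. Reaches 60 mm from the pivot, 8 thick, handle 24 wide over its last 40. With the loop hooked the dead point is at about 0.3; beyond it the latch holds itself shut. Pushing the handle takes 5 to 10 N.
- red_bar (a point): Centre of the cross bar (39 mm long in y, 5 thick) ending the red holder's U-shaped steel wire loop. The loop swings freely on a pin through the lever 20 mm from the pivot; pin to bar 78. At first it leans back 8 to 30 deg past upright towards -x, bar above the lever's tip. Tipped past upright towards +x it falls by itself; with the lever near upright the bar lands beyond the keeper (x 62 to 73, z 33).
- red_keeper (a point): Inner corner of the red holder's steel keeper, at x 57.5, z 38: a hook on the sliding block, 22 wide in y, from x 48.5 to 57.5, top z 44, with a nose (z 38 to 44) reaching to x 61. The bar belongs on its far (+x) side under the nose. Closing the lever draws bar and block about 3 to 4 mm towards the pivot against a stiff rubber ring (8 N per mm).
- yellow_bar (a point): Centre of the loop's cross bar on the second holder, of the same make but with a yellow lever. It stands open beside the red one, left or right of it (some 20 to 42 cm), to be left as it is.
There are look-alikes about, which are no part of the job. What is shaped like the red_holder but purple is not meant.

How it is judged (in metres and radians):
On the way:
1. the loop's bar lies behind the keeper, below its nose, with the red lever still up (z of red_bar in the frame of red_holder below 0.041 m and x of red_bar in the frame of red_holder above 0.057 m and value of joint red_lever above 0.7 rad), for 0.2 s.
At the end, for the whole second after the job is handed in: The red lever lies flat (within 0.12 rad) and at rest; the loop's bar is still hooked beyond the keeper under its nose (bar centre 28 to 41 mm above the worktop, over 52 mm from the pivot along the holder's x); the yellow holder's bar is within 30 mm of its start (value of joint red_lever below 0.12 rad and z of red_bar in the frame of red_holder between 0.028 and 0.041 m and x of red_bar in the frame of red_holder above 0.052 m and velocity of joint red_lever below 0.1 rad/s and distance of yellow_bar from where it was at the start of the episode below 0.03 m); the robot touches nothing.
It fails at once if the yellow holder's latch is moved (its bar by more than 30 mm) (distance of yellow_bar from where it was at the start of the episode above 0.03 m).
It also fails if it takes over 38 s, if anything falls off the work surface, if the arm or the gripper's body presses on something with over 40 N, if the wrist force passes 120 N, or if a joint passes its speed limit or range.

## Robot

A 6-joint arm with a two-finger parallel gripper is mounted at the origin on a cart in front of the work surface, level with it; the furniture and walls round the work are solid. World frame = base frame: x ahead of the robot, y to its left, z up, the work surface at z = 0. Lengths are in m, angles in degrees, forces in N, time in s.
With the tool pointing down it reaches from about 0.25 to 0.725 m from the base axis. Payload 9.7 kg.
Tool frame: the origin (TCP) lies between the finger pads; the fingertips stand 19 mm ahead of it and the grasp point (between the pads) is the TCP; x points along the fingers, y is the direction in which the jaws open and shut, and the axes are right-handed (so a half turn about x gives the same grasp; the last joint's range is limited). The gripper opens to 85 mm and grips with 20 to 120 N. Pads are 22 mm wide; open, the fingers measure 114 mm over their backs; the gripper's body (76 mm by 85 mm) begins 54 mm behind the grasp point. The pads swing forward as they close: fully open they stand 13 mm farther back than shut.
Start: joints at [-67.036, 4.979, 10.078, 95.1, 0, 90], TCP at [0.215, -0.506, 0.25] pointing down, gripper open.
Joint ranges: [-179.16, 179.16], [-48.56, 103.87], [-65.8, 70.77], [-126.05, 130.52], [-82.76, 87.17], [-180, 180]. Speed limits (degrees/s): [127.2, 127.2, 147.25, 180, 180, 180].

## Interface

Orientations are given as [roll, pitch, yaw] about the fixed x, y, z axes, in that order (R = Rz(yaw) Ry(pitch) Rx(roll)).
In Python, from workcell import bot gives the robot as it stands. The module is installed in compiled form; this text tells all that it offers.
- The arm moves only by the shell command python3 -m handwheel 'ROWS' [FORCE]. ROWS is JSON, a list of rows, each a list of 7 numbers: the turn, a rotation vector about the tool's x, y, z in degrees, then the shift along the tool's x, y, z in m, then the closure, from -1 (fully open) to 1 (shut), so that 0 is half open. In form: [[ax, ay, az, dx, dy, dz, fingers], ...]. A call has 1 to 20 rows; each row is the pose to reach, as a shift and turn from the pose commanded when the call began, along the tool's axes at that moment; what a row does not reach only later rows make up. A row lasts 1/8 s, in which the tool goes at most 62.5 mm and 10.7 degrees, less where a joint would pass 70% of its speed; a pose out of reach is approached as far as the arm can. A call with a gripper value outside its range is refused whole. The fingers move at their own pace and stop on an object; FORCE is the grip in N (left out, the last holds). Time passes only in rows, so rows that repeat a pose let the fingers close. It gives the time, the measured TCP pose, the force and the opening at its end, in the units of the state.
- bot.get_obs(): the state, without advancing time (a new reading comes with each control period).
- bot.camera(name): name is "scene" or "top" or "wrist"; returns a dict with "frame" (420x560x3 uint8, red, green, blue), "fx", "fy", "cx", "cy" (pixels), "R" (3x3) and "t" (3): a world point X has camera coordinates R X + t; the wrist camera has in their place "tool_from_camera" (4x4, takes a point from camera to tool coordinates, whose origin is the TCP and whose axes are the tool frame's). Camera axes: x right, y down, z forward; pixel columns grow to the right and rows downward; lengths in m; the calibration is good to about 2 mm. A picture is of the moment at which its call begins: read the wrist's pose just before it. There is no depth.
- bot.job_done(): hands the job in, once; it reports no verdict.
Trained networks look in a picture, given as the dict that the camera call returned (one of the last four; its "shot" number tells which), for a name from the list of things; names that differ only in an ending like _2 or _b are one class to them, and where a whole thing is asked for, a point or a joint stands for the part that bears it (a point fixed in the world has none). Each returns a list of dicts, best first, with "conf" (0 to 1); they miss things now and then, are a little off and sometimes report something else, mostly with a low value. They report only what shows in the picture. A call takes as long as a camera call. They do not tell look-alikes from the thing itself.
- bot.look_for(name, picture): "bbox" ([left, top, width, height] as shares, 0 to 1, of the picture: columns of its width, rows of its height, round what is visible of it).
- bot.tip_of(name, picture): "centre" ([column, row] as shares, 0 to 1, of the picture: columns of its width, rows of its height: a listed point, or the origin of a listed thing).
The state is a dict: "time": time; "q": joint angles; "qd": joint speeds; "joint_efforts": joint torques, N m; "ee_pos": TCP position; "tcp_rot": TCP orientation; "wrist_force": force on the tool from outside, world axes, zero at the start; "torque": the same for the moment, N m; "opening": finger opening in m.
Only numpy, scipy, OpenCV 4.12 (cv2) and the standard library are available. Lean on these libraries where they do the work, as an engineer would, in place of code of your own. Each camera call takes 0.05 s, during which the arm holds its last target.

## Working session

There is one attempt and no reset: what is moved stays moved. The work goes in short steps, Python scripts to look and compute and a shell command to move; the robot and the scene stay as the last step left them, time stands still between calls to the robot, and variables do not carry over. Pictures are saved under pics/ and viewed, and the job is handed in when it is done.

```bash
mkdir -p pics; cat > h.py <<'E'
import numpy as np, cv2
from workcell import bot
from scipy.spatial.transform import Rotation as Ro
def save(c,n,crop=None,scale=1):
    f=c["frame"][:,:,::-1]
    if crop: x,y,w,h=crop; f=f[y:y+h,x:x+w]
    if scale!=1: f=cv2.resize(f,None,fx=scale,fy=scale,interpolation=cv2.INTER_CUBIC)
    cv2.imwrite("pics/"+n+".png",f)
def P(c): 
    K=np.array([[c["fx"],0,c["cx"]],[0,c["fy"],c["cy"]],[0,0,1]]); return K@np.hstack([c["R"],np.array(c["t"]).reshape(3,1)])
def proj(c,X):
    p=P(c)@np.append(X,1); return p[:2]/p[2]
def ray_z(c,uv,z):
    R=np.array(c["R"]);t=np.array(c["t"]).ravel()
    o=-R.T@t; d=R.T@np.array([(uv[0]-c["cx"])/c["fx"],(uv[1]-c["cy"])/c["fy"],1]); return o+d*(z-o[2])/d[2]
def tri(c1,u1,c2,u2):
    X=cv2.triangulatePoints(P(c1),P(c2),np.array(u1,float).reshape(2,1),np.array(u2,float).reshape(2,1)).ravel(); return X[:3]/X[3]
E
python3 - <<'E'
from h import *
o=bot.get_obs();print(o)
cs={}
for n in ("scene","top"):
    c=bot.camera(n);cs[n]=c;save(c,n+"0")
    print(n,c["fx"],c["R"],c["t"])
    for k in ("red_holder","red_bar","red_keeper","red_lever","yellow_bar"):
        print(k,"T",[(round(d["conf"],2),np.round(np.array(d["centre"])*[560,420],1).tolist()) for d in bot.tip_of(k,c)],"L",[(round(d["conf"],2),np.round(np.array(d["bbox"])*[560,420,560,420]).tolist()) for d in bot.look_for(k,c)])
E
```

```text
{'time': 0.0, 'q': array([-6.70342791e+01,  5.01162140e+00,  1.00335978e+01,  9.50981025e+01,
        1.74140557e-04,  8.99995274e+01]), 'qd': array([-0.06967583, -0.00164792,  0.1041542 ,  0.06825492,  0.02821938,
       -0.02149311]), 'joint_efforts': array([-1.11119720e-03, -5.20384741e+01,  4.64808118e+01,  1.63058803e-02,
       -7.17240232e-05,  1.01935953e-05]), 'ee_pos': array([ 0.21452274, -0.50622369,  0.24957037]), 'tcp_rot': array([-90.13153815,  89.92387379, 112.83465522]), 'wrist_force': array([ 0.30279773,  0.17752604, -0.28704645]), 'torque': array([ 0.00214909, -0.01139849, -0.01842955]), 'opening': 0.08533537720813263}
scene 450.576079766771 [[ 0.76469501 -0.64435516  0.00692572]
 [-0.41179367 -0.49691067 -0.76387549]
 [ 0.49564858  0.58127981 -0.64532649]] [-0.55917181  0.11736035  1.40748226]
red_holder T [(0.84, [259.2, 216.3]), (0.76, [326.8, 326.2])] L [(0.68, [299.0, 292.0, 68.0, 59.0]), (0.63, [261.0, 195.0, 28.0, 27.0])]
red_bar T [(0.49, [340.0, 298.2]), (0.21, [260.7, 214.6])] L [(0.4, [319.0, 296.0, 28.0, 27.0])]
red_keeper T [(0.79, [342.2, 306.2]), (0.75, [273.4, 199.4])] L [(0.77, [265.0, 192.0, 18.0, 21.0]), (0.74, [329.0, 295.0, 31.0, 23.0])]Traceback (most recent call last):
  File "<stdin>", line 8, in <module>
ValueError: it knows: red_bar, red_holder, red_keeper, yellow_bar
```

```bash
python3 - <<'E'
from h import *
for n in ("scene","top"):
    c=bot.camera(n);save(c,n+"0",None,1.4)
    print(n,c["fx"],c["R"],c["t"])
    for k in ("red_holder","red_bar","red_keeper","yellow_bar"):
        print(k,"T",[(round(d["conf"],2),np.round(np.array(d["centre"])*[560,420],1).tolist()) for d in bot.tip_of(k,c)],"L",[(round(d["conf"],2),np.round(np.array(d["bbox"])*[560,420,560,420]).tolist()) for d in bot.look_for(k,c)])
print(bot.get_obs()["time"])
E
```

```text
scene 450.576079766771 [[ 0.76469501 -0.64435516  0.00692572]
 [-0.41179367 -0.49691067 -0.76387549]
 [ 0.49564858  0.58127981 -0.64532649]] [-0.55917181  0.11736035  1.40748226]
red_holder T [(0.7, [324.9, 327.3]), (0.69, [258.7, 215.9])] L [(0.81, [296.0, 292.0, 66.0, 60.0]), (0.61, [263.0, 195.0, 27.0, 28.0])]
red_bar T [(0.69, [342.3, 300.9])] L []
red_keeper T [(0.87, [340.8, 307.0])] L [(0.8, [329.0, 297.0, 30.0, 21.0]), (0.47, [265.0, 196.0, 17.0, 18.0])]
yellow_bar T [(0.49, [198.2, 142.8])] L [(0.51, [197.0, 141.0, 3.0, 4.0])]
top 466.4765598914157 [[-0.00722041 -0.99996014 -0.00525195]
 [-0.99446005  0.00773128 -0.10483047]
 [ 0.10486689  0.00446593 -0.99447624]] [-0.23816063  0.49877979  1.4393643 ]
red_holder T [(0.85, [414.1, 258.8])] L [(0.64, [250.0, 179.0, 38.0, 63.0]), (0.63, [396.0, 225.0, 36.0, 57.0])]
red_bar T [(0.59, [418.4, 236.7]), (0.5, [263.0, 222.6])] L [(0.61, [257.0, 219.0, 10.0, 5.0])]
red_keeper T [(0.66, [412.5, 238.7]), (0.63, [266.9, 196.4])] L [(0.67, [256.0, 183.0, 27.0, 16.0]), (0.6, [397.0, 228.0, 27.0, 18.0])]
yellow_bar T [(0.6, [148.7, 218.8])] L [(0.53, [148.0, 214.0, 1.0, 6.0])]
1.25
```

View pics/scene0.png

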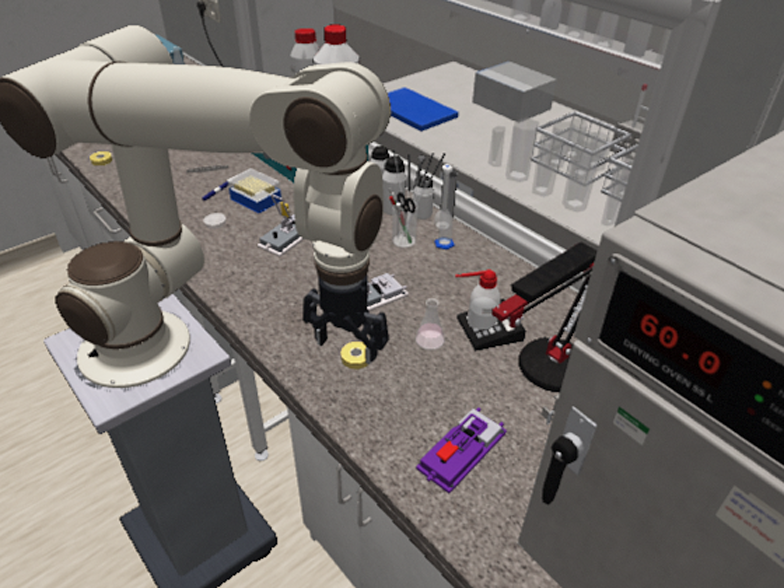

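View pics/top0.png

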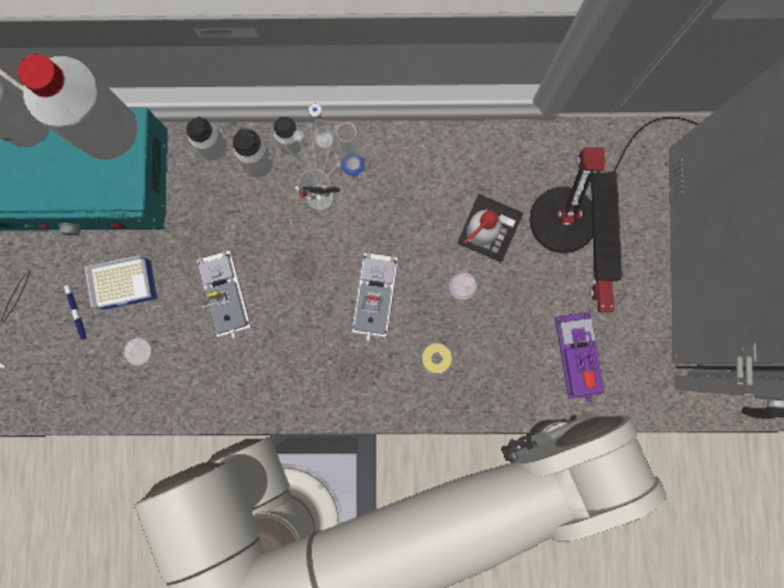

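The scene picture shows a purple look-alike at (460,450) and the white holder half hidden behind the gripper at (390,290). In the top picture the candidates are the white board with the red lever at (375,295), the white board with the yellow lever at (222,295), and the purple one with the red lever at (580,357). All are in 1.4x pixels. I choose the white one at (375,295).

```bash
python3 - <<'E'
from h import *
c=bot.camera("top");save(c,"topcrop",(235,165,70,90),6)
w=bot.camera("wrist");print(w["fx"],w["tool_from_camera"])
for uv in [(267,183),(263,241)]: print(ray_z(c,uv,0.02))
E
```

```text
350.9538618044053 [[-9.51331851e-04 -3.17048918e-01  9.48408709e-01 -1.24837303e-01]
 [ 9.99999497e-01 -6.01713139e-04  8.01931557e-04 -1.75145463e-03]
 [ 3.16418449e-04  9.48408995e-01  3.17049331e-01 -8.24007774e-02]
 [ 0.00000000e+00  0.00000000e+00  0.00000000e+00  1.00000000e+00]]
[ 0.58980655 -0.2036848   0.02      ]
[ 0.40602434 -0.19033175  0.02      ]
```

View pics/topcrop.png

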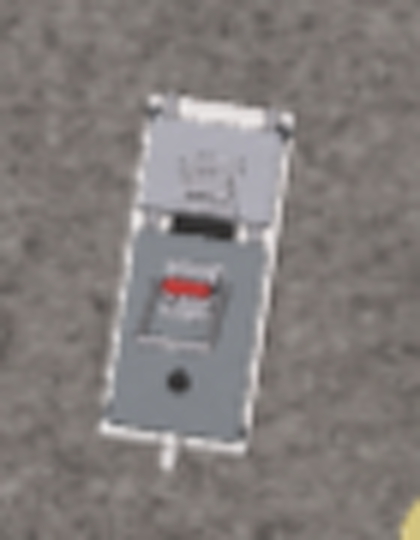

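The crop shows the white board with its upright red lever at (187,290). The loop leans back towards the robot, with the bar at about (178,342). The board corners are clear, so I'll compute its pose and the first move.

```bash
cat >> h.py <<'E'
def Rtool(o=None):
    o=o or bot.get_obs(); return Ro.from_euler('xyz',o["tcp_rot"],degrees=True).as_matrix(), np.array(o["ee_pos"])
def step(Pt,Rt):
    R,p=Rtool(); return "turn",np.round(Ro.from_matrix(R.T@Rt).as_rotvec(degrees=True),1),"shift",np.round(R.T@(np.array(Pt)-p),4)
def Rh(a,sgn=1):  # tool down, tool z = sgn*holder x
    hx=np.array([np.cos(a),np.sin(a),0])*sgn; x=np.array([0,0,-1.]); return np.column_stack([x,np.cross(hx,x),hx])
E
python3 - <<'E'
from h import *
c=bot.camera("top")
cr=np.array([(100,430),(245,450),(292,115),(155,97)])/6+[235,165]
for z in (0.0,0.008):
    X=np.array([ray_z(c,u,z) for u in cr]); print(np.round(X,4).tolist())
    m0=(X[0]+X[1])/2;m1=(X[2]+X[3])/2
    d=m1-m0; print("len",np.linalg.norm(d),"w",np.linalg.norm(X[1]-X[0]),"ang",np.degrees(np.arctan2(d[1],d[0])), "pivot",m0+d*80/185)
a=np.arctan2(d[1],d[0]);o=m0+d*80/185
print(Rtool()[0].round(2))
hx=np.array([np.cos(a),np.sin(a),0])
for s in (1,-1): print(step([*(o-0.09*hx)[:2],0.25],Rh(a,s)))
E
```

```text
[[0.4209, -0.1536, 0.0], [0.4098, -0.2303, 0.0], [0.5889, -0.2567, 0.0], [0.5993, -0.1832, 0.0]]
len 0.18098024411352032 w 0.07756066206353096 ang -8.906872199732245 pivot [ 0.49264798 -0.2040482   0.        ]
[[0.4205, -0.1541, 0.008], [0.4094, -0.2304, 0.008], [0.5876, -0.2566, 0.008], [0.5979, -0.1836, 0.008]]
len 0.18000358935255475 w 0.07714210814766559 ang -8.906872199732241 pivot [ 0.49184232 -0.20428773  0.008     ]
[[ 0.    0.39 -0.92]
 [-0.   -0.92 -0.39]
 [-1.    0.   -0.  ]]
('turn', array([-148.1,    0. ,   -0. ]), 'shift', array([ 0.0003, -0.2175, -0.2967]))
('turn', array([31.9, -0. , -0. ]), 'shift', array([ 0.0003, -0.2175, -0.2967]))
```

```bash
python3 -m handwheel '[[10,0,0,0,-0.04,-0.05,1],[20,0,0,0,-0.08,-0.1,1],[31.9,0,0,0,-0.12,-0.15,1],[31.9,0,0,0,-0.155,-0.2,1],[31.9,0,0,0,-0.187,-0.25,1],[31.9,0,0,0,-0.2175,-0.297,1],[31.9,0,0,0,-0.2175,-0.297,1],[31.9,0,0,0,-0.2175,-0.297,1]]' 60; python3 - <<'E'
from h import *
o=bot.get_obs();R,p=Rtool(o);print(o["time"],p,R.round(3))
w=bot.camera("wrist");save(w,"wrist1",None,1.4)
for k in ("red_holder","red_bar","red_keeper"):
        print(k,"T",[(round(d["conf"],2),np.round(np.array(d["centre"])*[560,420],1).tolist()) for d in bot.tip_of(k,w)])
for n in ("scene","top"):
  c=bot.camera(n);save(c,n+"1",None,1.4)
  for k in ("red_holder","red_bar","red_keeper","yellow_bar"):
        print(k,"T",[(round(d["conf"],2),np.round(np.array(d["centre"])*[560,420],1).tolist()) for d in bot.tip_of(k,c)])
E
```

```text
time: 2.4
ee_pos: [0.4032, -0.1902, 0.2503]
tcp_rot: [64.0, 90.0, -124.9]
wrist_force: [0.2, -0.2, -0.4]
opening: -0.0
2.4 [ 0.40316519 -0.19022369  0.25031112] [[-0.    -0.154 -0.988]
 [-0.    -0.988  0.154]
 [-1.     0.     0.   ]]
red_holder T [(0.59, [273.0, 78.9])]
red_bar T [(0.79, [270.6, 136.1])]
red_keeper T [(0.58, [273.3, 7.3])]
red_holder T [(0.7, [327.7, 323.9]), (0.69, [260.3, 213.2])]
red_bar T [(0.42, [343.0, 300.2]), (0.38, [249.2, 185.5])]
red_keeper T [(0.68, [343.9, 307.2]), (0.53, [275.7, 200.3])]
yellow_bar T [(0.49, [198.4, 141.1])]
red_holder T [(0.97, [267.0, 213.5]), (0.77, [412.4, 255.7])]
red_bar T [(0.68, [416.2, 234.6])]
red_keeper T [(0.78, [265.9, 197.6]), (0.56, [409.6, 241.9])]
yellow_bar T [(0.55, [148.9, 215.2])]
```

View pics/wrist1.png

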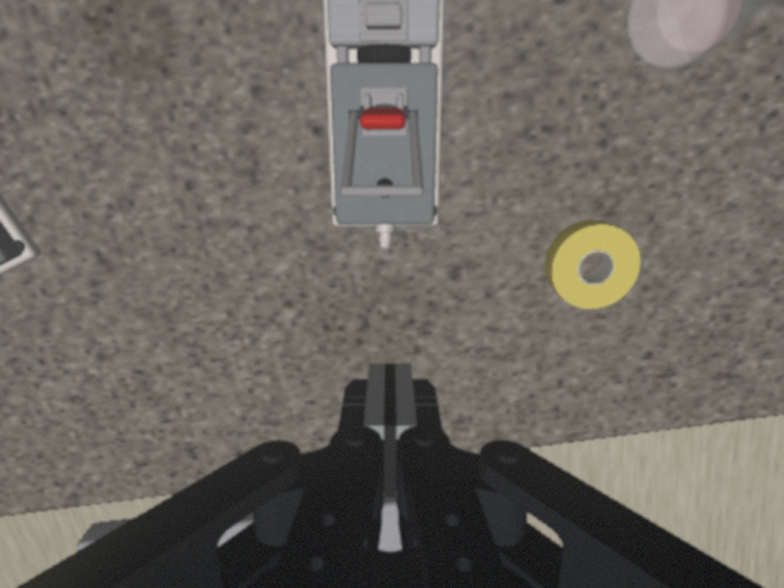

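View pics/scene1.png

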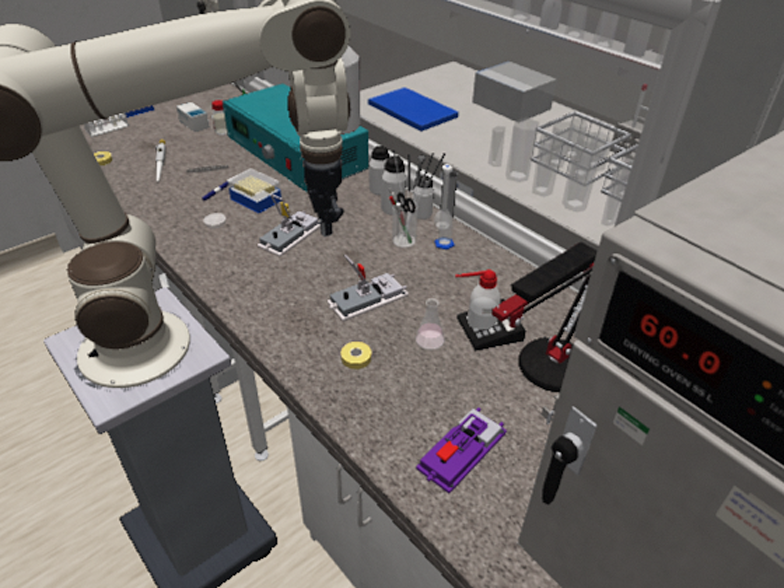

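The wrist picture shows the red holder centred ahead of the fingers, with the lever tip at (382,120), the bar at (383,190) and the keeper at (383,15). In the scene picture the lever tip is at about (361,268) and the bar at about (348,258). I'll triangulate these.

```bash
cat >> h.py <<'E'
def wcam(w,R,p):
    T=np.eye(4);T[:3,:3]=R;T[:3,3]=p
    M=np.linalg.inv(T@np.array(w["tool_from_camera"])); w=dict(w); w["R"]=M[:3,:3];w["t"]=M[:3,3]; return w
E
python3 - <<'E'
from h import *
R,p=Rtool()
w=wcam(bot.camera("wrist"),R,p);s=bot.camera("scene");t=bot.camera("top")
# board near edge corners and edge lines in wrist picture, z~0.005
for u in [(333,222),(437,222),(327,40),(443,40)]: print("board",ray_z(w,np.array(u)/1.4,0.006).round(4))
print("ports",ray_z(w,np.array((385,190))/1.4,0.03).round(4))
a=np.radians(-8.9);hx=np.array([np.cos(a),np.sin(a),0]);hy=np.array([-np.sin(a),np.cos(a),0])
o=np.array([.4923,-.2042,0])
def H(X): return np.round(np.array([(X-o)@hx,(X-o)@hy,X[2]])*1000,1)
print("block near edge",H(ray_z(w,np.array((386,224))/1.4,0.03)))
kp=bot.tip_of("red_keeper",w);print("keeper",[(d["conf"],H(ray_z(w,np.array(d["centre"])*[560,420],.038))) for d in kp])
print("bar",H(tri(w,(271,136),s,(249.2,185.5))))
print("lever tip",H(tri(w,(273,84),s,(258,191))))
save(s,"scrop",(225,170,80,60),9)
save(w,"wcrop",(225,0,100,170),4.5) if 0 else save(w,"wcrop",(225,0,100,165),3.6)
E
```

```text
board [ 0.4221 -0.1483  0.006 ]
board [ 0.4099 -0.2261  0.006 ]
board [ 0.5448 -0.1681  0.006 ]
board [ 0.5325 -0.2457  0.006 ]
ports [ 0.4425 -0.1916  0.03  ]
block near edge [-74.9   4.1  30. ]
keeper [(0.69, array([58.8,  6. , 38. ]))]
bar [-35.7   4.9 138.7]
lever tip [ -3.5   4.6 103.9]
```

View pics/scrop.png

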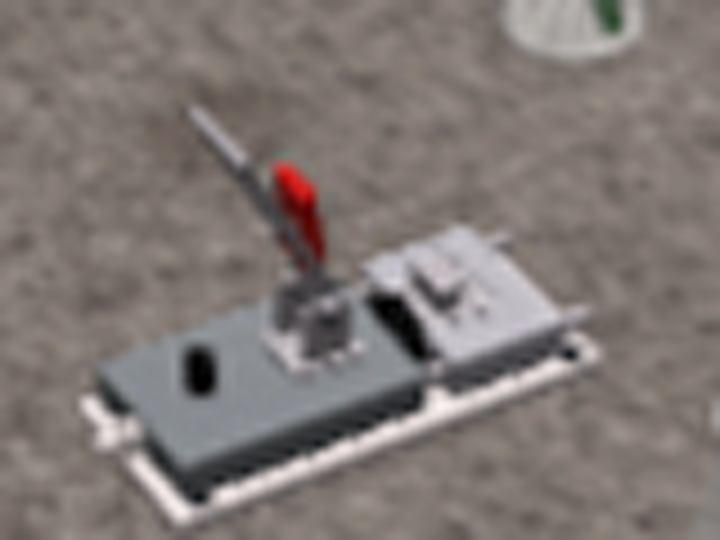

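View pics/wcrop.png

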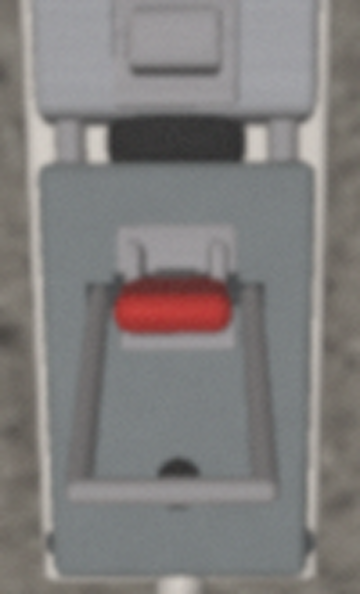

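The crops agree with the description: lever near upright (about 1.5 rad), bar at holder x −36, z 139, a 27° lean back, and a white board. It is the right holder. I'll descend on the −x side and push the bar over towards +x.

```bash
python3 -m handwheel '[[0,0,0,0.05,-0.003,0,1],[0,0,0,0.108,-0.003,0,1],[0,0,0,0.108,-0.003,-0.02,1],[0,0,0,0.108,-0.003,-0.04,1],[0,0,0,0.108,-0.003,-0.05,1],[0,0,0,0.108,-0.003,-0.06,1],[0,0,0,0.108,-0.003,-0.07,1],[0,0,0,0.108,-0.003,-0.08,1],[0,0,0,0.108,-0.003,-0.088,1],[0,0,0,0.108,-0.003,-0.096,1],[0,0,0,0.108,-0.003,-0.1,1],[0,0,0,0.108,-0.003,-0.1,1]]' ; python3 - <<'E'
from h import *
o=bot.get_obs();R,p=Rtool(o);print(o["time"],p,o["wrist_force"])
s=bot.camera("scene");save(s,"scrop2",(225,130,100,100),6)
t=bot.camera("top");save(t,"tcrop2",(235,165,70,90),6)
for c in (s,t):print([(round(d["conf"],2),np.round(np.array(d["centre"])*[560,420],1).tolist()) for d in bot.tip_of("red_bar",c)])
w=bot.camera("wrist");save(w,"wrist2",None,1.4)
E
```

```text
time: 4.8
ee_pos: [0.5026, -0.2028, 0.1422]
tcp_rot: [-15.5, 90.0, 155.6]
wrist_force: [-0.4, 0.5, 0.6]
opening: 0.0002
4.8 [ 0.50255074 -0.20284023  0.14216067] [-0.41348598  0.50845794  0.64995855]
[(0.65, [342.4, 300.1]), (0.54, [276.5, 200.8])]
[(0.62, [264.9, 216.1]), (0.46, [416.8, 235.4])]
```

View pics/scrop2.png

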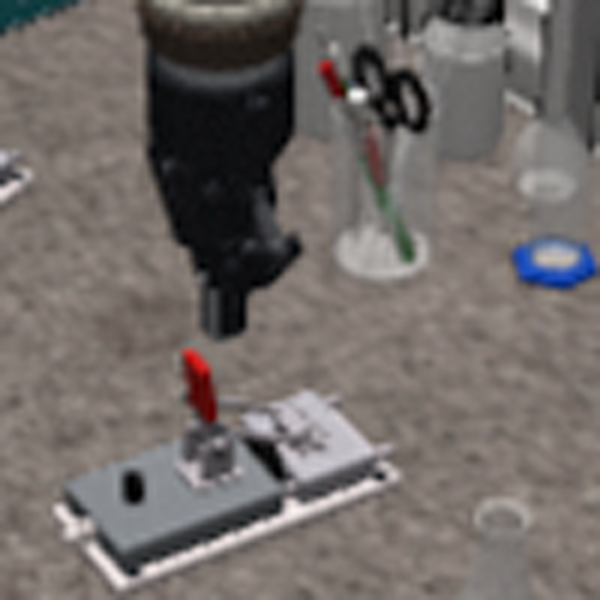

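View pics/wrist2.png

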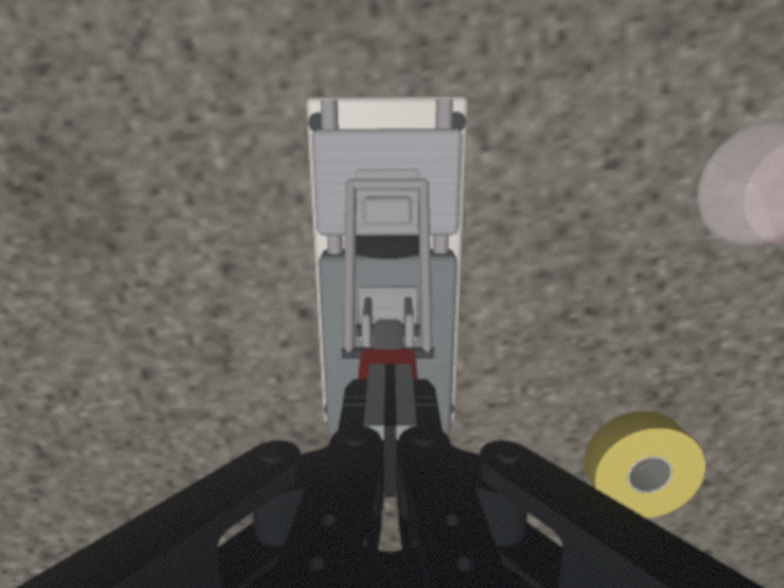

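The loop has fallen over. The wrist picture shows the bar at (388,184), beyond the keeper at (388,210), with the lever still upright. I'll measure the exact numbers.

```bash
python3 - <<'E'
from h import *
R,p=Rtool();w=wcam(bot.camera("wrist"),R,p)
a=np.radians(-8.9);hx=np.array([np.cos(a),np.sin(a),0]);hy=np.array([-np.sin(a),np.cos(a),0])
o=np.array([.4923,-.2042,0])
def H(X): return np.round(np.array([(X-o)@hx,(X-o)@hy,X[2]])*1000,1)
print("tcp",H(p))
for n,u,z in (("bar",(388,184),.033),("far board L",(308,99),.006),("far R",(466,99),.006),("keeper top near",(388,222),.044),("keeper far",(388,196),.044)): print(n,H(ray_z(w,np.array(u)/1.4,z)))
E
```

```text
tcp [  9.6   2.9 142.4]
bar [65.1  5.3 33. ]
far board L [103.6  44.9   6. ]
far R [103.5 -33.4   6. ]
keeper top near [49.2  5.3 44. ]
keeper far [61.   5.3 44. ]
```

```bash
python3 -m handwheel '[[0,0,0,0,-0.002,-0.020,1],[0,0,0,0.021,-0.002,-0.020,1],[0,0,0,0.021,-0.002,-0.020,1],[0,0,0,0.021,-0.002,-0.011,1],[0,0,0,0.021,-0.002,-0.002,1],[0,0,0,0.022,-0.002,0.006,1],[0,0,0,0.023,-0.002,0.013,1],[0,0,0,0.026,-0.002,0.020,1],[0,0,0,0.030,-0.002,0.027,1],[0,0,0,0.030,-0.002,0.027,1]]' ; python3 - <<'E'
from h import *
o=bot.get_obs();R,p=Rtool(o);print(o["time"],p,o["wrist_force"])
s=bot.camera("scene");save(s,"scrop3",(225,130,100,100),6)
w=bot.camera("wrist");save(w,"wrist3",None,1.4)
E
```

```text
time: 6.35
ee_pos: [0.4756, -0.1966, 0.1121]
tcp_rot: [-1.1, 90.0, 169.9]
wrist_force: [0.7, 0.4, 2.9]
opening: -0.0002
6.35 [ 0.47556041 -0.19658424  0.11205264] [0.73033125 0.44718598 2.90984482]
```

View pics/scrop3.png

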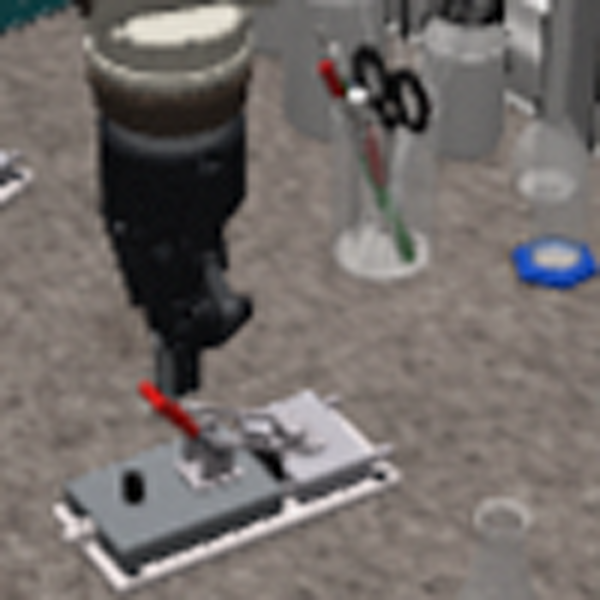

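View pics/wrist3.png

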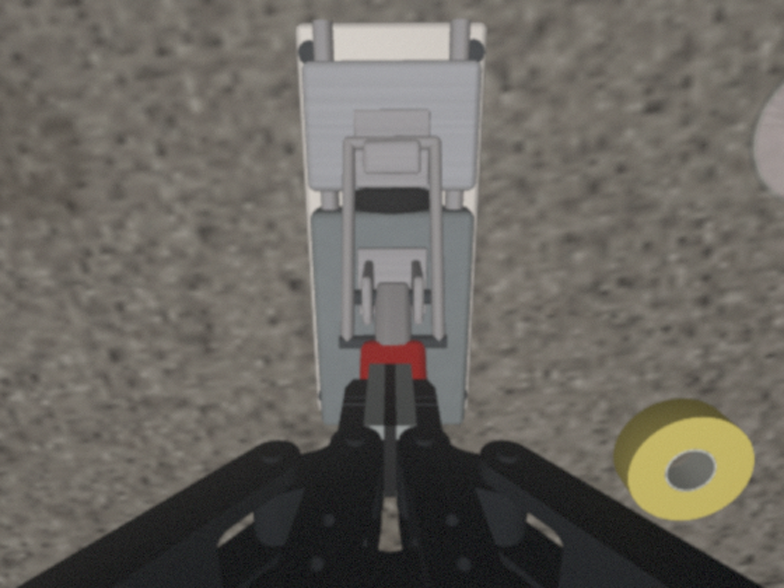

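The lever is pushed to about 0.9 rad. The bar at (392,143) sits tight against the far side of the keeper, with its middle hidden under the nose. I'll carry on down.

```bash
python3 -m handwheel '[[0,0,0,0.004,0,0.006,1],[0,0,0,0.0095,0,0.011,1],[0,0,0,0.014,0,0.014,1],[0,0,0,0.018,0,0.0165,1],[0,0,0,0.0225,0,0.0185,1],[0,0,0,0.027,0,0.020,1],[0,0,0,0.032,0,0.0215,1],[0,0,0,0.036,0,0.022,1],[0,0,0,0.039,0,0.022,1],[0,0,0,0.040,0,0.022,1],[0,0,0,0.040,0,0.022,1]]' ; python3 - <<'E'
from h import *
o=bot.get_obs();R,p=Rtool(o);print(o["time"],p,o["wrist_force"])
s=bot.camera("scene");save(s,"scrop4",(225,130,100,100),6)
w=bot.camera("wrist");save(w,"wrist4",None,1.4)
E
```

```text
time: 7.82
ee_pos: [0.4542, -0.1932, 0.0746]
tcp_rot: [160.9, 89.9, -28.1]
wrist_force: [-9.6, 3.7, 21.8]
opening: -0.0
7.825 [ 0.45422607 -0.19320748  0.07455821] [-9.64050047  3.6885849  21.81538465]
```

View pics/scrop4.png

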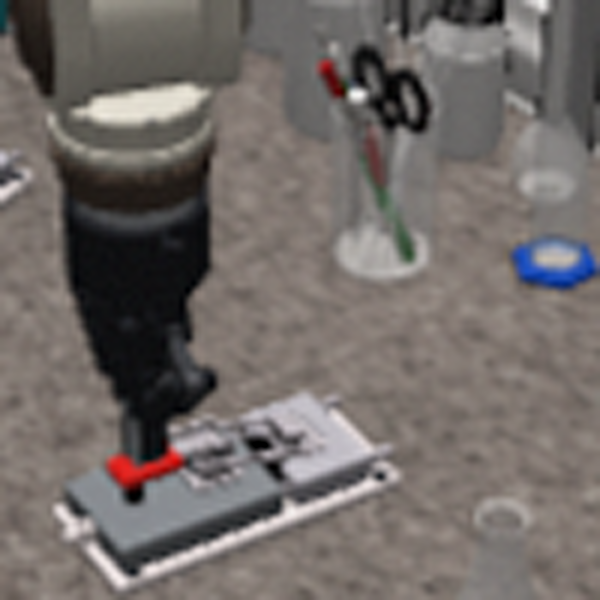

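View pics/wrist4.png

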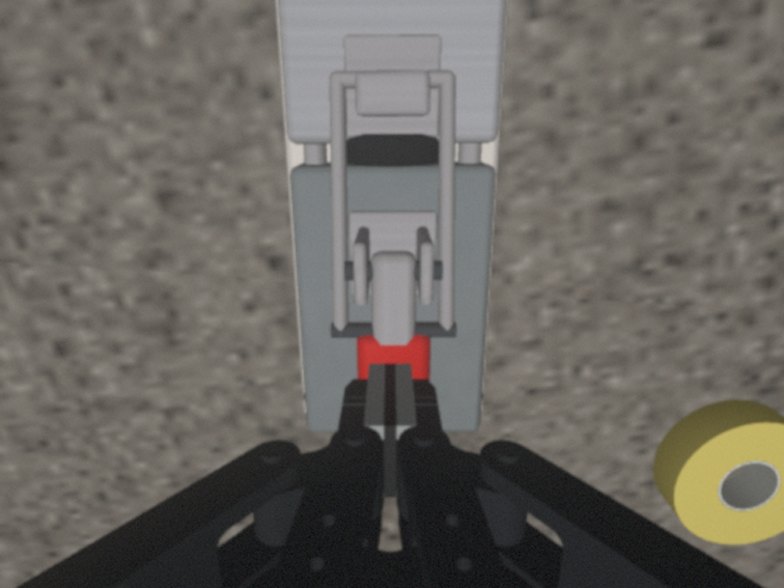

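The lever is flat: tip z is about 55.6 mm, on its stop at 22 N. The loop is hooked under the nose. I'll lift straight off and look again.

```bash
python3 -m handwheel '[[0,0,0,-0.01,0,0,1],[0,0,0,-0.05,0,0,1],[0,0,0,-0.1,0,0,1],[0,0,0,-0.15,0,0.04,1],[0,0,0,-0.15,0,0.06,1],[0,0,0,-0.15,0,0.06,1]]' ; python3 - <<'E'
from h import *
o=bot.get_obs();R,p=Rtool(o);print(o["time"],p,o["wrist_force"])
s=bot.camera("scene");save(s,"scrop5",(225,170,90,70),8)
w=wcam(bot.camera("wrist"),R,p);save(w,"wrist5",None,1.4)
t=bot.camera("top");print([(d["conf"],np.array(d["centre"])*[560,420]) for d in bot.tip_of("yellow_bar",t)])
E
```

```text
time: 8.68
ee_pos: [0.3948, -0.184, 0.2232]
tcp_rot: [163.8, 89.9, -25.1]
wrist_force: [0.5, -0.2, 0.2]
opening: 0.0002
8.675 [ 0.39478972 -0.1840339   0.2231811 ] [ 0.470755   -0.22966871  0.21833106]
[(0.42, array([150.472, 216.3  ]))]
```

View pics/scrop5.png

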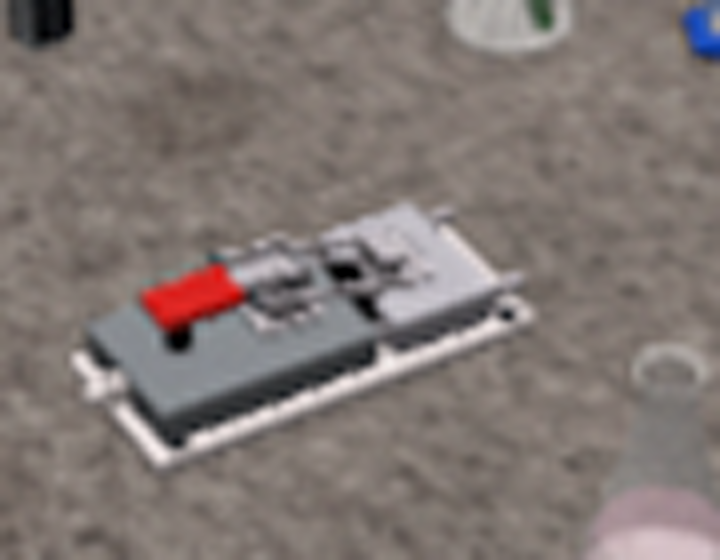

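View pics/wrist5.png

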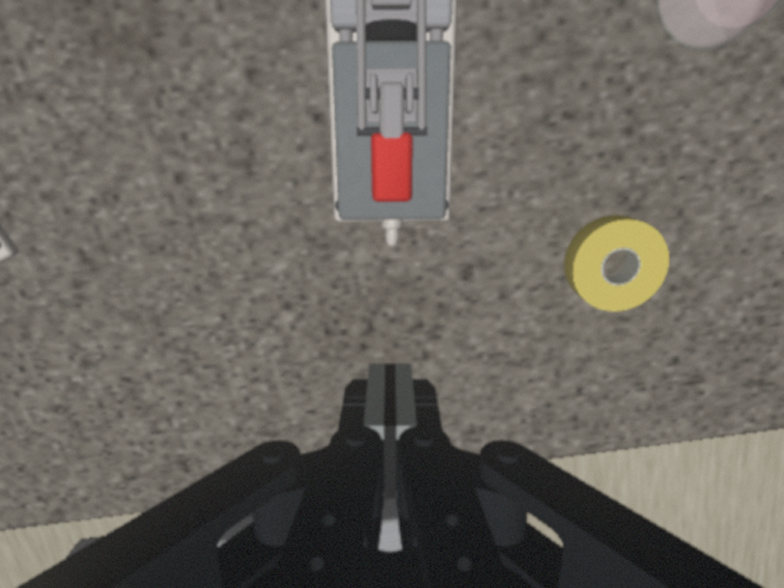

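The lever stays flat with the arm clear: red handle at (190,297) in the scene crop and (391,167) in the wrist picture. The loop is taut to the keeper. The yellow bar's top-view detection is within about 2 px of where it was, and the fingers touch nothing. I'm handing the job in.

```bash
python3 -c "
from workcell import bot
print(bot.job_done())"
```

```text
the job is handed in; nothing more can be done
None
```

The red-lever holder is clamped shut, and I handed the job in at about 8.7 s; no verdict was reported. With the closed fingers I tipped the wire loop over, so the bar landed beyond the keeper at about x 65 mm with the lever still upright. I then pushed the red lever over and down onto its stop, pressing with about 22 N down.

- **Lever and loop:** After lifting clear, the pictures showed the lever still flat. The hooked bar was last seen clearly under the keeper's nose just before the fingers lifted off. In the last wrist picture the bar is out of frame, and the scene view only shows the loop lying taut to the keeper.
- **Robot and yellow holder:** The wrist force was near zero with the arm clear. The yellow bar's top-view detection was within about 2 pixels of its starting position, and nothing went near it.
- **Disagreements:** The wrist and top cameras differed by about 4 mm across the holder, which was small enough not to matter. The trained networks also reported the purple look-alike, and I left it alone.

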